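# Nest a tapered mixing pot without wedging it

## Task

Put the white mixing pot away: take it off its sloping rest, stand it upright on the grey mat and let go of it there. Then take it afresh across its collar, lower it foot first into the blue pot and, still holding it, press it gently down until the blue pot's rim lies in the yellow band, stopping before the red band goes in, which would wedge the pots; let go and leave it nested upright. Do not disturb the jars, vials and cups standing round about.

Things in the scene. Friction and masses are not known exactly. Their poses are not given: they have to be found in the camera images.
- pot: white open tapered pot, 88 mm tall, about 0.09 kg. Origin: centre of the underside of its foot; z runs from foot to mouth. Foot 42 mm across, widening to 54 mm at 64 mm up; from 64 to 88 mm up a straight collar 62 mm across, to grip. Yellow band 39 to 51 mm up, red band 51 to 64 mm up. It starts on the rest, mouth up and away from the robot, axis 45 degrees from vertical
- pot_collar (a point): centre of the pot's collar, on its axis 76 mm above the foot; axes as the pot
- pot_band (a point): on the pot's axis at the middle of the yellow band, 45 mm above the foot
- rest: fixed sloping rest: grey base plate 130 x 80 x 6 mm with a small black foot plate and two aluminium rods that hold the pot from below. Origin: centre of the underside of its base; its x axis points level, the way the pot's mouth leans. The pot's collar stands free, about 84 mm above the table; fingers can straddle it along the rest's y axis
- mat: fixed grey square mat with a white line near its edge, 150 x 150 x 4 mm. Origin: centre of its underside, top 4 mm higher; sides along its x and y axes
- stand: fixed dark round foot, 104 mm across and 12 mm high, carrying an upright blue tapered open pot whose rim is 82 mm above the table and 65 mm across outside, 57 mm inside, narrowing downward to about 45 mm; z up. Origin: centre of the underside
- stand_rim (a point): centre of the blue pot's mouth, at the height of its rim, 82 mm above the table
- pad (a joint): travel in m (0 to 0.026) of the black rubber pad inside the blue pot. At 0 its top lies 30 mm below the rim; it slides down as it is pushed, drags with about 9 N and stays where it is left. The white pot's foot lands on it, and the pot's own weight does not move it. It starts somewhere between 0 and 4 mm
- flake_jar: clear jar with a brown lid, 52 mm across, 112 mm tall; a bystander
- vial_gold: small gold vial with a white cap, 31 mm across, 62 mm tall; a bystander
- vial_white: small white vial, 31 mm across, 62 mm tall; a bystander
- cup_amber: small mixing cup with amber filling, 58 mm across, 38 mm tall; a bystander
- cup_turq: small mixing cup with turquoise filling, 51 mm across, 34 mm tall; a bystander
Mind the look-alikes: they are no part of the job. Of the things that look like the mat, the larger one is meant.

How it is judged:
By the outcome, as a careful person would: the job done as asked, in the order asked, and still so for the second after the job is handed in, with the robot touching nothing.
It also fails if it takes over 51 s, if anything falls off the work surface, if the arm or the gripper's body presses on something with over 40 N, if the wrist force passes 120 N, or if a joint passes its speed limit or range.

## Robot

A 6-joint arm with a two-finger parallel gripper is mounted at the origin on a cart in front of the work surface, level with it; the furniture and walls round the work are solid. World frame = base frame: x ahead of the robot, y to its left, z up, the work surface at z = 0. Lengths are in m, angles in rad, forces in N, time in s.
With the tool pointing down it reaches from about 0.25 to 0.8 m from the base axis. Payload 3.9 kg.
Tool frame: the origin (TCP) lies on the centre line of the jaws, within the pads' length; the fingertips stand 8 mm ahead of it and the grasp point (between the pads) lies 11 mm behind it; z points along the fingers, y is the line along which they close (so a half turn about z gives the same grasp; the last joint's range is limited). The gripper opens to 85 mm and grips with 20 to 120 N. Pads are 22 mm wide; open, the fingers measure 114 mm over their backs; the gripper's body (76 mm by 85 mm) begins 54 mm behind the grasp point. The pads swing forward as they close: fully open they stand 13 mm farther back than shut.
Start: joints at [-1.247, 0.26, -0.138, 1.173, 0, 1.571], TCP at [0.167, -0.498, 0.206] pointing down, gripper open.
Joint ranges: [-2.78, 2.78], [-0.83, 1.72], [-1.28, 1.37], [-1.9, 2.12], [-1.57, 1.48], [-3.14, 3.14]. Speed limits (rad/s): [2.57, 2.57, 3.14, 3.14, 3.14, 3.14].

## Interface

Orientations are given as a rotation vector (axis times angle).
In Python, from bench import env gives the robot as it stands.
- The arm moves only by the shell command python3 -m jog 'ROWS' [FORCE]. ROWS is JSON, a list that holds one entry, the list of rows, each a list of 5 numbers: the shift along the tool's x, y, z in cm, then the turn about the tool's z in degrees, then the gripper command: -1 is fully open, 1 is shut, values between are in proportion. In form: [[[x, y, z, roll, jaw], ...]]. A call has exactly 5 rows; each row shifts and turns the commanded pose from where the row before left it, along the tool's axes as they then stand; what a row does not reach is not made up. A row lasts 1/10 s, in which the tool goes at most 50 mm and 8.59 degrees, less where a joint would pass 70% of its speed; a pose out of reach is approached as far as the arm can. A call is refused whole if a number of a shift passes 5 or a number of a turn 8.59, either way. A call with a gripper value outside its range is refused whole. The fingers move at their own pace and stop on an object; FORCE is the grip in N (left out, the last holds). Time passes only in rows, so rows that do not move let the fingers close, or fill a call up. It gives the time, the measured TCP pose, the force, the opening and the grip force at its end, in the units of the state.
- env.observe(): the state, without advancing time (a new reading comes with each control period).
- env.grab_frame(name): name is "scene" or "top" or "wrist"; returns (picture, depth): 400x640x3 uint8, red, green, blue; 400x640 float32, m along the optical axis (not along the pixel's ray), 0 where there is no reading.
- env.camera_model(name): a dict with "K" (3x3 intrinsics, pixels), "eye" and "orientation" of the camera in the world; the wrist camera has in their place "mount" (4x4, takes a point from camera to tool coordinates, whose origin is the TCP and whose axes are the flange's). Camera axes: x right, y down, z forward; pixel columns grow to the right and rows downward; lengths in m; the calibration is good to about 2 mm. The wrist camera is an equidistant fisheye: a pixel r from the principal point sees the ray r / f radians off the axis. A picture is of the moment at which its call begins: read the wrist's pose just before it. camera_model takes no time and is no camera call.
- env.hand_in(): hands the job in; it is judged then, once.
Trained networks look in the newest picture that a camera, given by its name, has taken for a name from the list of things; names that differ only in an ending like _2 or _b are one class to them, and where a whole thing is asked for, a point or a joint stands for the part that bears it (a point fixed in the world has none). Each returns a list of dicts, best first, with "confidence" (0 to 1); they miss things now and then, are a little off and sometimes report something else, mostly with a low value. They report only what shows in the picture. A call takes as long as a camera call. They do not tell look-alikes from the thing itself.
- env.find_in(query, camera): "centre" ([column, row] in pixels, amid what is visible of it).
- env.mark_of(query, camera): "centre" ([column, row] in pixels: a listed point, or the origin of a listed thing).
The state is a dict: "t": time; "joint_positions": joint angles; "qd": joint speeds; "tau": joint torques, N m; "tool_pos": TCP position; "tool_rot": TCP orientation; "contact_force": force on the tool from outside, world axes, zero at the start; "wrist_torque": the same for the moment, N m; "width": finger opening in m; "gripper_force": force on a finger pad.
Only numpy, scipy, OpenCV 4.12 (cv2) and the standard library are available. Lean on these libraries where they do the work, as an engineer would, in place of code of your own. Each camera call takes 0.05 s, during which the arm holds its last target. There are 200 camera calls.

## Working session

There is one attempt and no reset: what is moved stays moved. The work goes in short steps, Python scripts to look and compute and a shell command to move; the robot and the scene stay as the last step left them, time stands still between calls to the robot, and variables do not carry over. Pictures are saved under pics/ and viewed, at most 10 in all, crops included, and the job is handed in when it is done.

```bash
ls; mkdir -p pics
cat > h.py <<'E'
import numpy as np, cv2
from scipy.spatial.transform import Rotation as R
from bench import env
def cam(n):
    m=env.camera_model(n); K=np.array(m["K"])
    o=np.array(m["orientation"]) if "orientation" in m else None
    Rm=None
    if o is not None: Rm=o if o.shape==(3,3) else (R.from_rotvec(o).as_matrix() if o.size==3 else R.from_quat(o).as_matrix())
    return m,K,Rm
def ray(n,px):
    m,K,Rm=cam(n); d=np.array([(px[0]-K[0,2])/K[0,0],(px[1]-K[1,2])/K[1,1],1.])
    return np.array(m["eye"]),Rm@d
def atz(n,px,z):
    e,d=ray(n,px); return e+d*(z-e[2])/d[2]
def atd(n,px,D):
    e,d=ray(n,px); c,r=int(round(px[0])),int(round(px[1]))
    p=D[max(0,r-2):r+3,max(0,c-2):c+3]; p=p[p>0]
    return e+d*np.median(p) if len(p) else None
E
python3 - <<'E'
from h import *
np.set_printoptions(precision=4,suppress=True)
for n in("scene","top"):
    print(n,env.camera_model(n))
    I,D=env.grab_frame(n); cv2.imwrite(f"pics/{n}0.png",I[:,:,::-1]); np.save(f"pics/{n}0.npy",D)
    for q in("pot","pot_collar","rest","mat","stand","stand_rim"):
        for f in("mark_of",):
            for r in getattr(env,f)(q,n)[:3]:
                p=r["centre"]; print(q,f,np.round(p,1),round(r["confidence"],2),atd(n,p,D),atz(n,p,0))
print(env.camera_model("wrist"));print(env.observe())
E
```

```text
pics
scene {'K': array([[506.9318,   0.    , 318.5667],
       [  0.    , 506.9318, 197.9876],
       [  0.    ,   0.    ,   1.    ]]), 'eye': array([0.0837, 0.6929, 0.8378]), 'orientation': array([-0.7492,  2.5747, -1.1377])}
pot mark_of [365.5 158.6] 0.57 [ 0.5325 -0.2303  0.0454] [ 0.5582 -0.2832  0.    ]
pot_collar mark_of [351.9 137.8] 0.82 [ 0.5725 -0.2265  0.0969] [ 0.6364 -0.3467  0.    ]
mat mark_of [326.4 235.9] 0.72 [0.4944 0.0185 0.0041] [0.4964 0.0152 0.    ]
mat mark_of [427.1 226.1] 0.64 [ 0.3152 -0.133   0.0031] [ 0.3161 -0.1361  0.    ]
mat mark_of [258.  320.3] 0.36 [0.4671 0.3008 0.0468] [0.4898 0.2776 0.    ]
stand mark_of [258.9 323.5] 0.92 [0.4677 0.299  0.0339] [0.4839 0.2824 0.    ]
stand_rim mark_of [254.2 294.5] 0.62 [0.5051 0.2622 0.0538] [0.534  0.2327 0.    ]
stand_rim mark_of [271.7 195.9] 0.5 [ 0.6703 -0.0136  0.0164] [ 0.682  -0.0277  0.    ]
top {'K': array([[440.7797,   0.    , 314.2519],
       [  0.    , 440.7797, 198.3816],
       [  0.    ,   0.    ,   1.    ]]), 'eye': array([0.4255, 0.0052, 1.0774]), 'orientation': array([-2.1843,  2.1614, -0.0
[... 689 characters left out ...]
 0.    ,   1.    ]]), 'mount': array([[-0.0008, -0.9524, -0.3048,  0.0782],
       [ 1.    , -0.0009, -0.    ,  0.0006],
       [-0.0003, -0.3048,  0.9524, -0.1686],
       [ 0.    ,  0.    ,  0.    ,  1.    ]])}
{'t': 0.7, 'joint_positions': array([-1.247 ,  0.2599, -0.1381,  1.1727,  0.    ,  1.5708]), 'qd': array([ 0.0006, -0.0018,  0.0019,  0.0005,  0.0011,  0.0008]), 'tau': array([ -0.0013, -40.5481,  25.4184,   0.0009,  -0.0001,   0.    ]), 'tool_pos': array([ 0.167 , -0.4977,  0.2058]), 'tool_rot': array([3.1004, 0.5064, 0.    ]), 'contact_force': array([-0.7448, -0.7395,  0.5973]), 'wrist_torque': array([-0.0155,  0.008 ,  0.0562]), 'gripper_force': 0.0, 'width': 0.08522671859858727}
```

View pics/scene0.png

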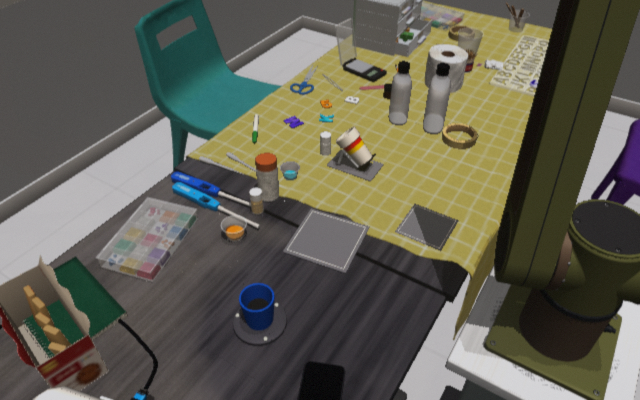

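View pics/top0.png

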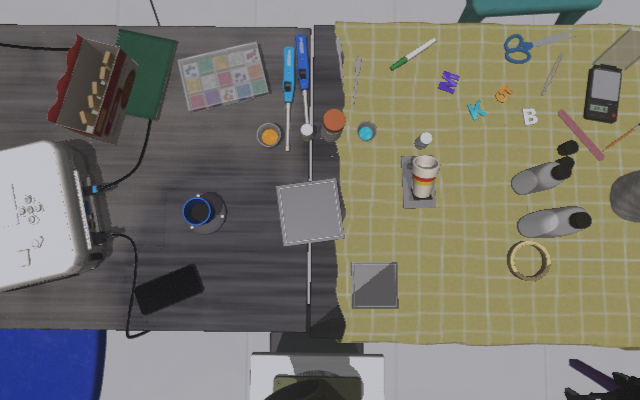

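The scene shows the pot on its rest at about (355,148), the blue pot at (258,308) and two mats at (326,236) and (427,226). The top view shows the same mats at (310,213) and (374,287). The one at (310,213) is larger and has a white edge line, so it fits the description. The other is smaller and darker. I'll confirm this in a crop and refine the poses.

Run:
```python
from h import *
np.set_printoptions(precision=4,suppress=True)
I=cv2.imread("pics/top0.png"); c=cv2.resize(I[130:320,180:450],None,fx=2.9,fy=2.9,interpolation=cv2.INTER_CUBIC); cv2.imwrite("pics/crop0.png",c)
for n,cp,pp in(("top",(425,166.7),(421.4,193.8)),("scene",(351.9,137.8),(365.5,158.6))):
    print(n,"collar",atz(n,cp,.084),"foot",atz(n,pp,.030))
    print("matsize"); 
print("rim top",atz("top",(191.6,213.2),.082),atz("top",(198,211),.082),"scene",atz("scene",(254.2,294.5),.082), "stand",atz("top",(206.4,211.5),0.01),atz("scene",(258.9,323.5),0))
# clouds
for n in("top","scene"):
    D=np.load(f"pics/{n}0.npy"); m,K,Rm=cam(n); v,u=np.mgrid[:400,:640]
    P=np.stack([(u-K[0,2])/K[0,0],(v-K[1,2])/K[1,1],np.ones_like(u)],-1)*D[...,None]
    P=P@Rm.T+np.array(m["eye"]); P=P[D>0]
    def rep(t,c,r,z0,z1):
        q=P[(np.hypot(*(P[:,:2]-c).T)<r)&(P[:,2]>z0)&(P[:,2]<z1)]
        print(n,t,len(q),q.min(0),q.max(0),q.mean(0)) if len(q) else None
    rep("pot hi",(.57,-.24),.07,.05,.14)
    rep("rim",(.48,.28),.06,.072,.1)
    rep("standfoot",(.48,.28),.07,.008,.018)
```

```text
top collar [ 0.5906 -0.2409  0.084 ] foot [ 0.5341 -0.2449  0.03  ]
matsize
scene collar [ 0.581  -0.2425  0.084 ] foot [ 0.5412 -0.2483  0.03  ]
matsize
rim top [0.4792 0.2875 0.082 ] [0.4843 0.2732 0.082 ] scene [0.49   0.2777 0.082 ] stand [0.4876 0.2721 0.01  ] [0.4839 0.2824 0.    ]
top pot hi 880 [ 0.5288 -0.2724  0.05  ] [ 0.6202 -0.211   0.1144] [ 0.5765 -0.2407  0.0799]
top rim 208 [0.4527 0.2453 0.0721] [0.5163 0.309  0.0864] [0.4852 0.2797 0.0804]
top standfoot 682 [0.4331 0.2267 0.008 ] [0.5353 0.3253 0.0179] [0.4808 0.2615 0.012 ]
scene pot hi 638 [ 0.5249 -0.27    0.0501] [ 0.6222 -0.2072  0.1127] [ 0.5719 -0.2301  0.079 ]
scene rim 369 [0.4524 0.2469 0.072 ] [0.5172 0.3112 0.0848] [0.4856 0.2784 0.0788]
scene standfoot 1005 [0.4325 0.2276 0.008 ] [0.5363 0.3298 0.0179] [0.474  0.2907 0.011 ]
```

View pics/crop0.png

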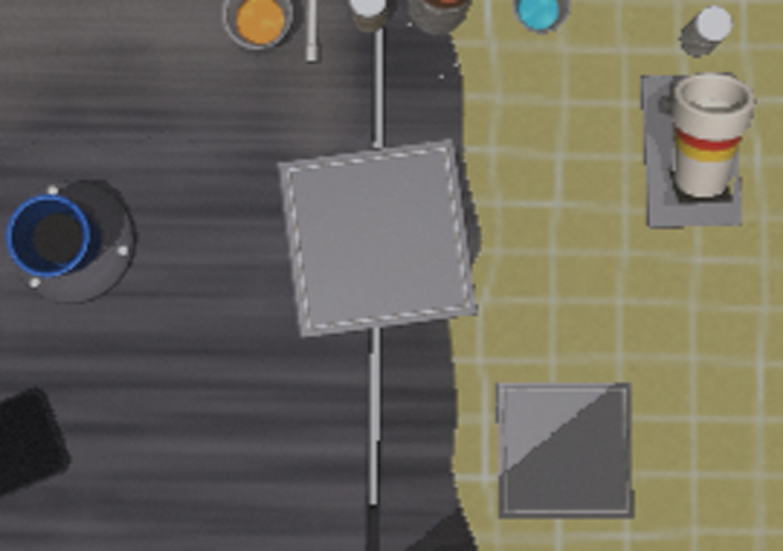

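The crop confirms it: the large mat with the white line at crop (378,238) is about twice the area of the small one at (565,450). The collar is near (0.590, -0.241, 0.084) and leans about 3° off +x. I'll start by rolling the tool while rising.

```bash
J="python3 -m jog"
python3 -m jog '[[[0,0,-1,-8.5,-1],[0,0,-1,-8.5,-1],[0,0,-1,-8.5,-1],[0,0,-1,-8.5,-1],[0,0,0,-8.5,-1]]]' 30
python3 -c "
from h import *;s=env.observe();print(s['joint_positions'],s['tool_rot'])"
```

```text
t: 1.2
tool_pos: [0.1673, -0.4986, 0.2473]
tool_rot: [2.699, 1.603, -0.001]
contact_force: [0.2, -0.1, -0.7]
width: 0.0853
gripper_force: 0.0
[-1.24699400e+00  2.45468589e-01 -4.97124095e-02  1.27284970e+00
 -2.06947388e-05  8.22938446e-01] [ 2.69896197e+00  1.60257749e+00 -9.45180670e-04]
```

```bash
python3 -m jog '[[[0,0,0,-8.1,-1],[0,0,0,-8.1,-1],[0,0,0,-8.1,-1],[0,0,0,-8.1,-1],[0,0,0,-8.1,-1]]]' >/dev/null
python3 -m jog '[[[0,0,0,-8.1,-1],[0,0,0,-8.1,-1],[0,0,0,-8.1,-1],[0,0,0,-8.1,-1],[0,0,0,-8.1,-1]]]' >/dev/null
python3 -m jog '[[[0,0,0,-8.1,-1],[0,0,0,-8.1,-1],[0,0,0,-8.1,-1],[0,0,0,-8.1,-1],[0,0,0,-8.1,-1]]]'
cat >> h.py <<'E'
def go(p,n=None):
    s=env.observe(); M=R.from_rotvec(s["tool_rot"]).as_matrix()
    d=M.T@(np.array(p)-s["tool_pos"])*100
    print("t",round(s["t"],2),"pos",np.round(s["tool_pos"],4),"tool cm",np.round(d,2),"xang",round(np.degrees(np.arctan2(M[1,0],M[0,0])),1),"w",round(s["width"],4),"F",np.round(s["contact_force"],1),"q6",round(s["joint_positions"][5],2))
E
python3 -c "
from h import *
go((.25,-.30,.247));go((.55,-.243,.2))"
```

```text
t: 2.7
tool_pos: [0.1671, -0.4977, 0.2458]
tool_rot: [-0.079, 3.141, 0.0]
contact_force: [-0.1, -0.2, -0.1]
width: 0.0853
gripper_force: 0.0
t 2.7 pos [ 0.1671 -0.4977  0.2458] tool cm [-9.28 19.33 -0.12] xang -177.1 w 0.0853 F [-0.1 -0.2 -0.1] q6 -1.3
t 2.7 pos [ 0.1671 -0.4977  0.2458] tool cm [-39.53  23.51   4.58] xang -177.1 w 0.0853 F [-0.1 -0.2 -0.1] q6 -1.3
```

```bash
python3 -m jog '[[[-1.9,3.9,0,0,-1],[-1.9,3.9,0,0,-1],[-1.9,3.9,0,0,-1],[-1.9,3.9,0,0,-1],[-1.9,3.9,0,0,-1]]]' >/dev/null
python3 -m jog '[[[-3,0.4,0.4,0,-1],[-3,0.4,0.4,0,-1],[-3,0.4,0.4,0,-1],[-3,0.4,0.4,0,-1],[-3,0.4,0.4,0,-1]]]' >/dev/null
python3 -m jog '[[[-3,0.4,0.4,0,-1],[-3,0.4,0.4,0,-1],[-3,0.4,0.4,0,-1],[-3,0.4,0.4,0,-1],[0,0,0,0,-1]]]' >/dev/null
cat >> h.py <<'E'
def wpt(px,z):
    "wrist pixel -> world point at height z"
    m,K,_=cam("wrist"); s=env.observe()
    d=np.array([px[0]-K[0,2],px[1]-K[1,2]]); r=np.hypot(*d); th=r/K[0,0]
    v=np.array([*(d/max(r,1e-9)*np.sin(th)),np.cos(th)])
    M=np.array(m["mount"]); T=R.from_rotvec(s["tool_rot"]).as_matrix()
    e=T@M[:3,3]+s["tool_pos"]; w=T@M[:3,:3]@v
    return e+w*(z-e[2])/w[2]
E
python3 - <<'E'
from h import *
go((.59,-.241,.07))
I,D=env.grab_frame("wrist"); cv2.imwrite("pics/w1.png",I[:,:,::-1])
for q,z in(("pot_collar",.084),("pot",.03),("pot_band",.062)):
    for r in env.mark_of(q,"wrist")[:2]: print(q,np.round(r["centre"],1),round(r["confidence"],2),np.round(wpt(r["centre"],z),4))
E
```

```text
t 4.2 pos [ 0.5247 -0.2499  0.2085] tool cm [-6.55  0.58 13.86] xang -177.3 w 0.0853 F [-1.  -0.1 -0.4] q6 -0.49
pot [317.8 185.6] 0.75 [ 0.537  -0.2463  0.03  ]
pot_band [321.4 222.1] 0.73 [ 0.5695 -0.2413  0.062 ]
pot_band [453.8 282. ] 0.33 [ 0.6488 -0.0634  0.062 ]
```

View pics/w1.png

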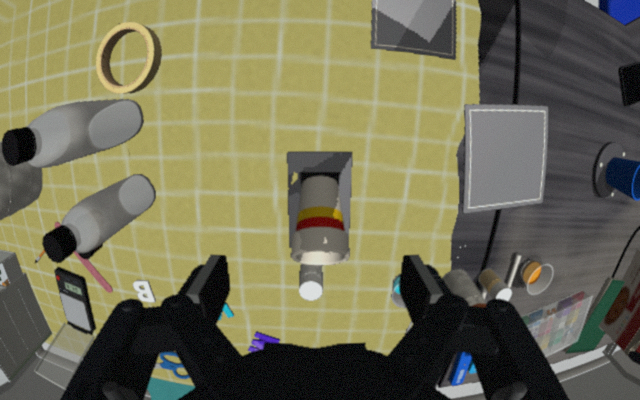

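The wrist view shows the pot at (320,215) centred between the fingers, with the white vial just beyond at (311,285). The networks put the foot at (0.537, -0.246), which agrees with the earlier estimate. I'll descend and grip.

```bash
python3 -m jog '[[[-2.2,0.2,1,0,-1],[-2.2,0.2,1,0,-1],[-2.1,0.2,2,0,-1],[0,0,2.5,0,-1],[0,0,2.5,0,-1]]]' >/dev/null
python3 -m jog '[[[0,0,2.4,0,-1],[0,0,1.5,0,-1],[0,0,1,0,-1],[0,0,0,0,-1],[0,0,0,0,0]]]'
python3 -c "
from h import *
go((.59,-.241,.07))"
python3 -m jog '[[[0,0,0,0,1],[0,0,0,0,1],[0,0,0,0,1],[0,0,0,0,1],[0,0,0,0,1]]]' 25
```

```text
t: 5.4
tool_pos: [0.5861, -0.2422, 0.0717]
tool_rot: [-0.069, 3.14, -0.001]
contact_force: [0.8, 0.1, -0.8]
width: 0.0732
gripper_force: 0.0
t 5.4 pos [ 0.5861 -0.2422  0.0717] tool cm [-0.39  0.11  0.17] xang -177.5 w 0.0732 F [ 0.8  0.1 -0.8] q6 -0.44
t: 5.9
tool_pos: [0.5871, -0.2412, 0.0727]
tool_rot: [-0.07, 3.138, 0.001]
contact_force: [-0.4, 2.2, 4.3]
width: 0.0494
gripper_force: 24.5
```

Width 0.049 doesn't fit the 62 mm collar, so I'll look.

Run:
```python
from h import *
go((.59,-.241,.07))
I,D=env.grab_frame("wrist"); J,D2=env.grab_frame("scene")
a=I[130:400,180:460]; b=J[90:210,280:440]
a=cv2.resize(a,(415,400)); b=cv2.resize(b,(380,285),interpolation=cv2.INTER_CUBIC)
c=np.zeros((400,795,3),np.uint8); c[:,:415]=a; c[:285,415:]=b
cv2.imwrite("pics/g1.png",c[:,:,::-1])
```

```text
t 5.9 pos [ 0.5871 -0.2412  0.0727] tool cm [-0.29  0.    0.27] xang -177.4 w 0.0494 F [-0.4  2.2  4.3] q6 -0.44
```

View pics/g1.png

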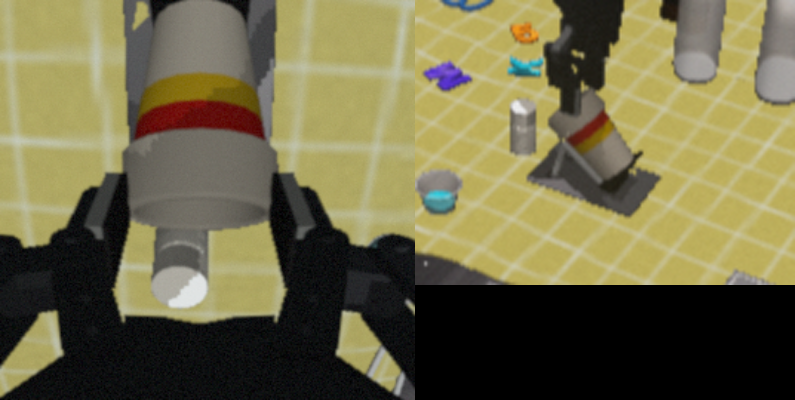

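The fingers straddle the collar and seem to hold it, with the crop showing the pot between pads at (105,190) and (285,190). I'll lift and watch the width.

```bash
python3 -m jog '[[[0,0,-0.5,0,1],[0,0,-0.7,0,1],[0,0,-1,0,1],[0,0,-1,0,1],[0,0,-1,0,1]]]' 30
python3 -m jog '[[[0,0,-1.5,0,1],[0,0,-2,0,1],[0,0,-2,0,1],[0,0,-2,0,1],[0,0,0,0,1]]]'
python3 - <<'E'
from h import *
go((.59,-.241,.07))
I,D=env.grab_frame("wrist"); J,D2=env.grab_frame("scene")
a=I[100:400,160:480]; b=J[70:210,280:440]
a=cv2.resize(a,(427,400)); b=cv2.resize(b,(368,322),interpolation=cv2.INTER_CUBIC)
c=np.zeros((400,795,3),np.uint8); c[:,:427]=a; c[:322,427:]=b
cv2.imwrite("pics/g2.png",c[:,:,::-1])
E
```

```text
t: 6.5
tool_pos: [0.5863, -0.242, 0.114]
tool_rot: [-0.07, 3.14, -0.001]
contact_force: [-0.2, 0.3, -1.0]
width: 0.0484
gripper_force: 29.8
t: 7.0
tool_pos: [0.5881, -0.2428, 0.1917]
tool_rot: [-0.07, 3.135, -0.004]
contact_force: [0.0, -0.4, -1.1]
width: 0.0485
gripper_force: 29.7
t 7.0 pos [ 0.5881 -0.2428  0.1917] tool cm [-0.12  0.2  12.17] xang -177.5 w 0.0485 F [ 0.  -0.4 -1.1] q6 -0.44
```

View pics/g2.png

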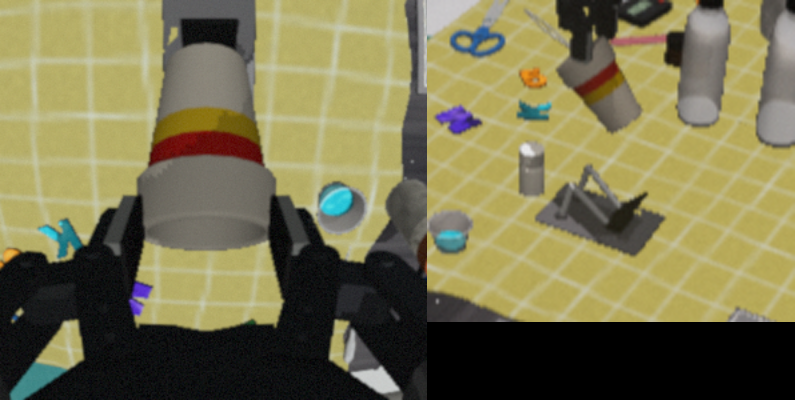

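The pot is held firmly, still tilted, with the mouth toward the pads and clear of the rest. The tool stays vertical, so I'll turn the pot upright by catching its foot on the mat's right edge while it pivots in a light grip. First I'll roll 85° and travel there.

```bash
python3 -m jog '[[[0,0,0,8.5,1],[0,0,0,8.5,1],[0,0,0,8.5,1],[0,0,0,8.5,1],[0,0,0,8.5,1]]]' >/dev/null
python3 -m jog '[[[0,0,0,8.5,1],[0,0,0,8.5,1],[0,0,0,8.5,1],[0,0,0,8.5,1],[0,0,0,8.5,1]]]' >/dev/null
python3 - <<'E'
from h import *
go((.502,-.092,.12))
I,D=env.grab_frame("top"); cv2.imwrite("pics/t2.png",I[:,:,::-1])
g=I[150:260,260:360].astype(int)
for r in env.mark_of("mat","top")[:2]: print(r, atz("top",r["centre"],.004))
# mat edges: from first top picture, fit
J=cv2.imread("pics/top0.png"); hsv=cv2.cvtColor(J,cv2.COLOR_BGR2HSV); 
m=((hsv[...,1]<25)&(hsv[...,2]>95)).astype(np.uint8); m[:, :265]=0; m[:,350:]=0; m[:165]=0; m[260:]=0
c=max(cv2.findContours(m,0,2)[0],key=cv2.contourArea); b=cv2.minAreaRect(c); print(b)
P=np.array([atz("top",p,.004) for p in cv2.boxPoints(b)]); print(P,P.mean(0),np.linalg.norm(P-np.roll(P,1,0),axis=1))
E
```

```text
t 8.1 pos [ 0.585  -0.2414  0.1859] tool cm [15.85 -6.34  6.63] xang 97.2 w 0.0486 F [ 0.4 -0.1 -2.5] q6 1.05
{'centre': [375.2, 287.2], 'confidence': 0.97} [ 0.31031694 -0.13783746  0.004     ]
((309.2899475097656, 212.02999877929688), (93.1966781616211, 61.942562103271484), 81.8698959350586)
[[ 0.59116063  0.11532297  0.004     ]
 [ 0.61447822 -0.03536407  0.004     ]
 [ 0.3891948  -0.06875204  0.004     ]
 [ 0.36658938  0.07913126  0.004     ]] [0.49035575 0.02258453 0.004     ] [0.22746887 0.15248047 0.22774411 0.14960105]
```

```bash
python3 -m jog '[[[3.1,-1.2,0.5,0,1],[3.1,-1.3,1,0,1],[3.1,-1.3,1.2,0,1],[3.1,-1.3,1.2,0,1],[3.1,-1.2,1.2,0,1]]]'
python3 - <<'E'
from h import *
go((.502,-.092,.12))
I,D=env.grab_frame("scene"); cv2.imwrite("pics/s3.png",cv2.resize(I[90:290,240:440],(600,600),interpolation=cv2.INTER_CUBIC)[:,:,::-1])
for n in("scene","top"):
    if n=="top":I,D=env.grab_frame("top")
    m,K,Rm=cam(n); v,u=np.mgrid[:400,:640]
    P=np.stack([(u-K[0,2])/K[0,0],(v-K[1,2])/K[1,1],np.ones_like(u)],-1)*D[...,None]
    P=P@Rm.T+np.array(m["eye"]); k=(D>0)&(I.min(-1)>60)&(np.hypot(P[...,0]-.5,P[...,1]+.09)<.1)&(P[...,2]>.02)&(P[...,2]<.18)
    q=P[k]; print(n,len(q),q.min(0),q.max(0))
    for w in("pot","pot_band"):
        for r in env.mark_of(w,n)[:1]: print(w,np.round(r["centre"],1),round(r["confidence"],2),atd(n,r["centre"],D))
E
```

```text
t: 8.7
tool_pos: [0.5016, -0.0953, 0.1356]
tool_rot: [-2.066, -2.365, 0.001]
contact_force: [0.5, 1.0, -0.9]
width: 0.0486
gripper_force: 29.2
t 8.7 pos [ 0.5016 -0.0953  0.1356] tool cm [0.32 0.09 1.56] xang 97.7 w 0.0486 F [ 0.5  1.  -0.9] q6 1.25
scene 648 [ 0.47117363 -0.13657642  0.08686349] [ 0.53062508 -0.04189971  0.17482075]
pot [258.6 322.7] 0.73 [0.46798641 0.29922681 0.03655176]
pot_band [349.2 170. ] 0.81 [ 0.49111317 -0.06855466  0.1372943 ]
top 239 [ 0.47229658 -0.08471525  0.09127016] [ 0.51689799 -0.04028928  0.15969567]
pot [341.1 208.5] 0.66 [ 0.49126997 -0.04890993  0.11308121]
pot_band [357.  204.4] 0.88 [ 0.47094284 -0.0485797   0.49407456]
```

View pics/s3.png

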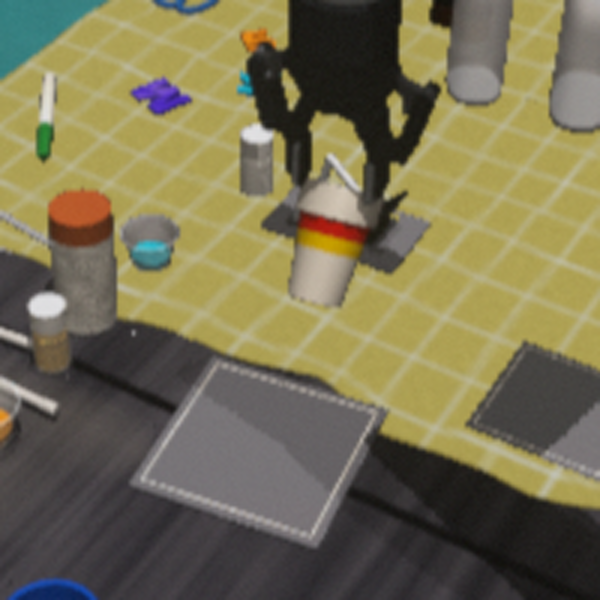

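The view shows the pot held tilted, mouth toward the gripper, with its foot at (320,295) just right of the mat's edge. I'll lower it to the table.

```bash
python3 -m jog '[[[0,0,2,0,1],[0,0,2,0,1],[0,0,2,0,1],[0,0,1,0,1],[0,0,0,0,1]]]'
python3 -m jog '[[[0,0,0.3,0,1],[0,0,0.2,0,1],[0,0,0.2,0,1],[0,0,0,0,1],[0,0,0,0,1]]]' 20
python3 -c "
from h import *
go((.502,-.092,.058))"
```

```text
t: 9.5
tool_pos: [0.5027, -0.097, 0.0656]
tool_rot: [-2.07, -2.361, 0.002]
contact_force: [-0.1, -0.4, -0.4]
width: 0.0483
gripper_force: 29.6
t: 10.0
tool_pos: [0.5048, -0.0974, 0.0615]
tool_rot: [2.068, 2.36, 0.001]
contact_force: [-0.6, -1.9, 4.9]
width: 0.0482
gripper_force: 31.9
t 10.0 pos [ 0.5048 -0.0974  0.0615] tool cm [ 0.58 -0.2   0.34] xang 97.5 w 0.0482 F [-0.6 -1.9  4.9] q6 1.25
```

```bash
python3 -m jog '[[[0.3,0,0,0,1],[0.3,0,0,0,1],[0.4,0,-0.1,0,1],[0.4,0,-0.2,0,1],[0.4,0,-0.2,0,1]]]' 20
python3 -m jog '[[[0.4,0,-0.2,0,1],[0.4,0,-0.2,0,1],[0.4,0,-0.1,0,1],[0.4,0,-0.1,0,1],[0.4,0,-0.1,0,1]]]' 20
python3 - <<'E'
from h import *
go((.502,-.092,.058))
I,D=env.grab_frame("scene"); cv2.imwrite("pics/s4.png",cv2.resize(I[110:270,250:410],(560,560),interpolation=cv2.INTER_CUBIC)[:,:,::-1])
E
```

```text
t: 10.5
tool_pos: [0.5016, -0.0785, 0.0658]
tool_rot: [2.069, 2.362, 0.002]
contact_force: [0.4, 0.4, -0.4]
width: 0.0483
gripper_force: 23.4
t: 11.0
tool_pos: [0.498, -0.0583, 0.0717]
tool_rot: [-2.07, -2.363, 0.0]
contact_force: [0.1, 0.6, -1.5]
width: 0.0478
gripper_force: 21.5
t 11.0 pos [ 0.498  -0.0583  0.0717] tool cm [-3.39 -0.05  1.36] xang 97.6 w 0.0478 F [ 0.1  0.6 -1.5] q6 1.32
```

View pics/s4.png

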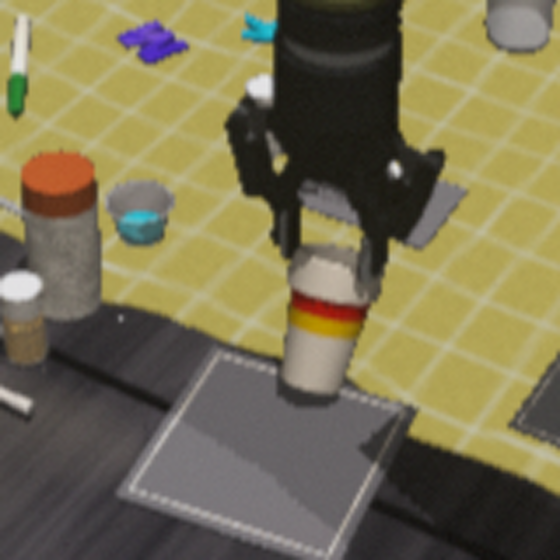

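```bash
cat >> h.py <<'E'
from scipy.optimize import least_squares
def cloud(n,bright=60):
    I,D=env.grab_frame(n); m,K,Rm=cam(n); v,u=np.mgrid[:400,:640]
    P=np.stack([(u-K[0,2])/K[0,0],(v-K[1,2])/K[1,1],np.ones_like(u)],-1)*D[...,None]
    P=P@Rm.T+np.array(m["eye"]); I=I.astype(int)
    return P,(D>0)&(I[...,0]>bright),I
def fitpot(c,r=.06,z0=.014,z1=.13,a0=(0,0)):
    Q=[]
    for n in("scene","top"):
        P,k,I=cloud(n); k&=(np.hypot(P[...,0]-c[0],P[...,1]-c[1])<r)&(P[...,2]>z0)&(P[...,2]<z1); Q.append(P[k])
    Q=np.vstack(Q)
    def f(x):
        a=np.array([x[3],x[4],1.]);a/=np.linalg.norm(a); d=Q-x[:3]; s=d@a; rr=np.linalg.norm(d-s[:,None]*a,axis=1)
        R_=np.where(s>.064,.031,.021+.006*np.clip(s,0,.064)/.064)
        over=np.maximum(0,s-.088)+np.maximum(0,-s)
        return np.hypot(rr-R_,over)*np.sign(rr-R_)
    a=np.array([*a0,1.]);a/=np.linalg.norm(a)
    s=least_squares(f,[c[0]-a[0]*.05,c[1]-a[1]*.05,.06-.05*a[2],*a0],loss="soft_l1",f_scale=.003)
    x=s.x; a=np.array([x[3],x[4],1.]);a/=np.linalg.norm(a)
    print("pot n",len(Q),"foot",np.round(x[:3],4),"collar",np.round(x[:3]+.076*a,4),"tilt",round(np.degrees(np.arccos(a[2])),1),"dir",round(np.degrees(np.arctan2(a[1],a[0])),0),"med",round(np.median(abs(s.fun))*1e3,1))
E
python3 - <<'E'
from h import *
go((0.5,0,0))
for a0 in((.1,-.6),(0,-.2)): fitpot((.497,-.05),a0=a0)
E
```

```text
t 11.05 pos [ 0.498  -0.0578  0.0718] tool cm [5.7  0.96 7.19] xang 97.6 w 0.048 F [ 0.2  0.6 -1.7] q6 1.32
pot n 1000 foot [ 0.4938 -0.0317  0.0203] collar [ 0.4999 -0.0706  0.0853] tilt 31.2 dir -81.0 med 1.6
pot n 984 foot [ 0.4972 -0.0472  0.0289] collar [ 0.4975 -0.063   0.1033] tilt 12.0 dir -89.0 med 5.7
```

The fit shows the pot has turned from 45° to 31°, with its foot about 5 mm above the mat edge. At this lean, friction on the mat will turn it the rest of the way, so I'll press lightly and drag inward.

```bash
python3 -m jog '[[[0,0,0.3,0,1],[0,0,0.3,0,1],[0,0,0.2,0,1],[0,0,0,0,1],[0,0,0,0,1]]]' 20
python3 -m jog '[[[0.4,0,0.1,0,1],[0.4,0,0,0,1],[0.4,0,0,0,1],[0.4,0,0,0,1],[0.4,0,0,0,1]]]' 20
python3 - <<'E'
from h import *
go((0.5,0,0))
fitpot((.497,-.035),a0=(.05,-.4),z0=.02)
E
```

```text
t: 11.75
tool_pos: [0.5002, -0.0615, 0.0677]
tool_rot: [2.067, 2.356, -0.002]
contact_force: [-5.4, -5.0, 25.7]
width: 0.0477
gripper_force: 31.7
t: 12.25
tool_pos: [0.5028, -0.0388, 0.0679]
tool_rot: [2.064, 2.355, 0.016]
contact_force: [4.4, 3.9, 34.7]
width: 0.0398
gripper_force: 20.5
t 12.25 pos [ 0.5028 -0.0388  0.0679] tool cm [3.89 0.14 6.79] xang 97.5 w 0.0398 F [ 4.4  3.9 34.7] q6 1.36
pot n 838 foot [ 0.4976 -0.0392  0.0181] collar [ 0.508  -0.0584  0.0909] tilt 16.6 dir -61.0 med 2.0
```

```bash
python3 -m jog '[[[0,0,-0.2,0,1],[0,0,-0.2,0,1],[0,0,-0.2,0,1],[0,0,0,0,1],[0,0,0,0,1]]]' 20
python3 - <<'E'
from h import *
go((0.5,0,0))
fitpot((.497,-.035),a0=(.05,-.2),z0=.02)
I,D=env.grab_frame("scene"); J,_=env.grab_frame("wrist")
c=np.zeros((400,800,3),np.uint8); c[:,:400]=cv2.resize(I[140:250,270:380],(400,400),interpolation=cv2.INTER_CUBIC); c[:,400:]=cv2.resize(J[100:400,170:470],(400,400))
cv2.imwrite("pics/s5.png",c[:,:,::-1])
E
```

```text
t: 12.85
tool_pos: [0.4949, -0.039, 0.0681]
tool_rot: [-2.07, -2.362, 0.002]
contact_force: [0.0, 0.1, -1.5]
width: 0.0069
gripper_force: 20.4
t 12.85 pos [ 0.4949 -0.039   0.0681] tool cm [3.79 1.03 6.81] xang 97.5 w 0.0069 F [ 0.   0.1 -1.5] q6 1.36
pot n 816 foot [ 0.5164 -0.0266  0.0247] collar [ 0.5199 -0.0408  0.0993] tilt 11.2 dir -76.0 med 3.3
```

View pics/s5.png

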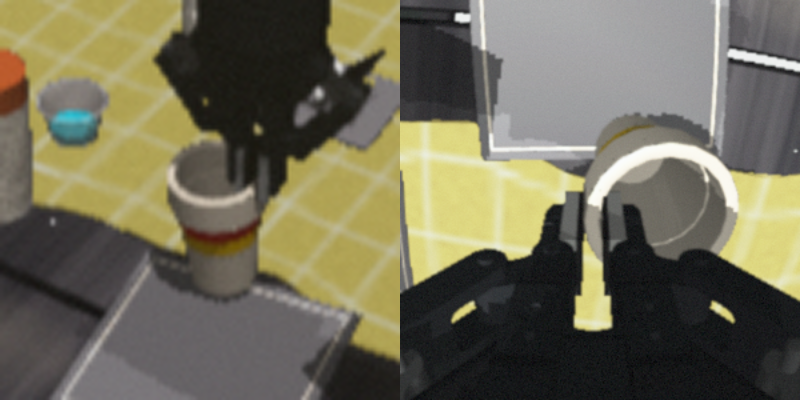

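The pot rolled out sideways and the fingers now pinch its collar wall, one finger inside the mouth, with the width reading 7 mm. The pot is almost upright with its foot on the mat near the edge. I'll lower slightly to seat it, then open only a little and leave upward.

```bash
python3 -m jog '[[[0,0,0.2,0,1],[0,0,0.2,0,1],[0,0,0.1,0,1],[0,0,0,0,1],[0,0,0,0,1]]]' 20
python3 - <<'E'
from h import *
go((0.5,0,0))
fitpot((.515,-.03),a0=(.0,-.1),z0=.02)
E
```

```text
t: 13.55
tool_pos: [0.4955, -0.0389, 0.0637]
tool_rot: [-2.07, -2.363, 0.0]
contact_force: [0.0, -0.8, -0.5]
width: 0.0069
gripper_force: 20.4
t 13.55 pos [ 0.4955 -0.0389  0.0637] tool cm [3.8  0.96 6.37] xang 97.6 w 0.0069 F [ 0.  -0.8 -0.5] q6 1.36
pot n 777 foot [ 0.519  -0.0376  0.0236] collar [ 0.5206 -0.0347  0.0996] tilt 2.5 dir 61.0 med 1.5
```

```bash
python3 -m jog '[[[0,0,0.2,0,1],[0,0,0.2,0,1],[0,0,0.1,0,1],[0,0,0,0,1],[0,0,0,0,1]]]' 20
python3 - <<'E'
from h import *
go((0.5,0,0))
P,k,I=cloud("scene"); k&=(np.hypot(P[...,0]-.52,P[...,1]+.035)<.045)&(P[...,2]>.015)&(P[...,2]<.13)
z=P[k][:,2]; print(np.percentile(z,[0,2,5,50,95,98,100]))
# red/yellow band heights
col=k&(I[...,0]-I[...,2]>70)
print("coloured band z",np.percentile(P[col][:,2],[2,50,98]),col.sum())
for w in("pot_collar","pot_band","pot"):
    for r in env.mark_of(w,"scene")[:1]: print(w,np.round(r["centre"],1),round(r["confidence"],2))
E
```

```text
t: 14.15
tool_pos: [0.4946, -0.0396, 0.0598]
tool_rot: [2.071, 2.362, -0.003]
contact_force: [-3.9, -1.6, 9.5]
width: 0.007
gripper_force: 21.1
t 14.15 pos [ 0.4946 -0.0396  0.0598] tool cm [3.87 1.06 5.97] xang 97.5 w 0.007 F [-3.9 -1.6  9.5] q6 1.36
[0.01539691 0.01829085 0.022994   0.07299369 0.09810312 0.11108875
 0.12966833]
coloured band z [0.04410923 0.04917494 0.05557036] 43
pot_collar [329.5 192.1] 0.67
pot_band [334.3 204.2] 0.6
pot [331.3 218.1] 0.57
```

It's seated with 9.5 N upward, and the bands are at the heights expected for standing on the mat. I'll ease off, open a little and rise.

```bash
python3 -m jog '[[[0,0,-0.3,0,1],[0,0,0,0,0.8],[0,0,0,0,0.65],[0,0,0,0,0.55],[0,0,0,0,0.55]]]' 20
python3 -m jog '[[[0,0,-0.5,0,0.55],[0,0,-1,0,0.55],[0,0,-2,0,0.55],[0,0,-3,0,0.55],[0,0,-3,0,0.55]]]'
python3 -m jog '[[[-1.5,0,-2,0,-1],[-1.5,0,-1,0,-1],[-1.5,0,0,0,-1],[-1.5,0,0,0,-1],[0,0,0,0,-1]]]'
python3 - <<'E'
from h import *
fitpot((.515,-.033),a0=(.0,0),z0=.015)
go((0.5,0,0))
I,D=env.grab_frame("wrist"); K,_=env.grab_frame("scene")
for r in env.mark_of("pot_collar","wrist")[:2]: print(r,wpt(r["centre"],.08))
c=np.zeros((400,800,3),np.uint8); c[:,:400]=cv2.resize(K[120:270,260:410],(400,400),interpolation=cv2.INTER_CUBIC); c[:,400:]=cv2.resize(I[50:400,140:490],(400,400))
cv2.imwrite("pics/s6.png",c[:,:,::-1])
E
```

```text
t: 14.85
tool_pos: [0.4956, -0.0389, 0.0616]
tool_rot: [-2.07, -2.363, 0.0]
contact_force: [-0.3, 0.2, -1.0]
width: 0.0192
gripper_force: 0.1
t: 15.35
tool_pos: [0.4955, -0.0389, 0.1585]
tool_rot: [2.07, 2.363, 0.0]
contact_force: [0.3, 0.4, 0.2]
width: 0.0194
gripper_force: 0.0
t: 15.85
tool_pos: [0.5029, -0.1003, 0.1855]
tool_rot: [-2.073, -2.359, 0.002]
contact_force: [0.7, -0.5, -0.0]
width: 0.085
gripper_force: 0.0
pot n 1264 foot [ 0.5145 -0.038   0.0191] collar [ 0.5143 -0.0374  0.0951] tilt 0.5 dir 112.0 med 1.7
t 15.95 pos [ 0.5025 -0.0987  0.1854] tool cm [ 9.79  1.09 18.55] xang 97.5 w 0.0851 F [-0.3  0.4  0.6] q6 1.25
{'centre': [341.3, 128.0], 'confidence': 0.82} [ 0.51937798 -0.03905231  0.08      ]
```

View pics/s6.png

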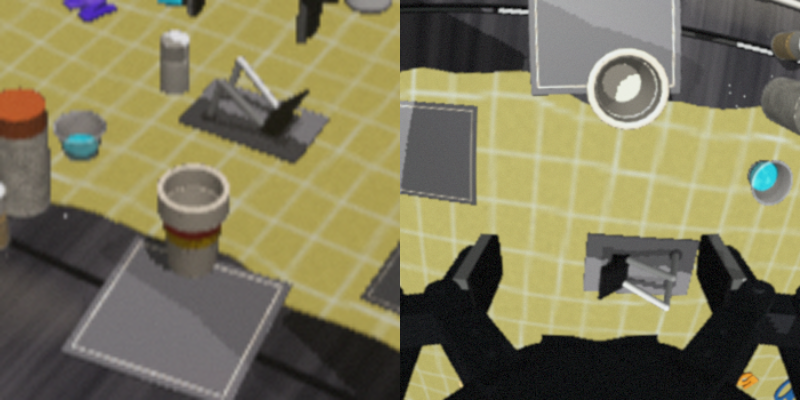

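The pot stands upright at about (0.517, -0.038), but the foot overhangs the mat's edge by around 9 mm, so I'll set it properly further in. The jar at x≈0.59 is close, so I'll turn the jaws to close along y first.

```bash
python3 -m jog '[[[0,0,0,-8.2,-1],[0,0,0,-8.2,-1],[0,0,0,-8.2,-1],[0,0,0,-8.2,-1],[0,0,0,-8.2,-1]]]' >/dev/null
python3 -m jog '[[[0,0,0,-8.2,-1],[0,0,0,-8.2,-1],[0,0,0,-8.2,-1],[0,0,0,-8.2,-1],[0,0,0,-8.2,-1]]]' >/dev/null
python3 - <<'E'
from h import *
go((.5165,-.0385,.16))
I,D=env.grab_frame("top")
for w in("pot_collar","pot","flake_jar"):
  for r in env.mark_of(w,"top")[:1]: print(w,r,atz("top",r["centre"],{"pot_collar":.08,"pot":.004,"flake_jar":0}[w]))
for w in("pot_collar","flake_jar"):
  for n in ("wrist",):
    if w=="pot_collar": env.grab_frame(n)
    for r in env.mark_of(w,n)[:1]: print(w,r,wpt(r["centre"],.08 if w[0]=="p" else 0))
P,k,I=cloud("top",0)
q=P[(np.hypot(P[...,0]-.517,P[...,1]+.038)<.045)&(P[...,2]>.085)&(P[...,2]<.1)]
print("rim",len(q),q.min(0),q.max(0),(q.min(0)+q.max(0))/2)
E
```

```text
t 17.1 pos [ 0.5033 -0.0977  0.1866] tool cm [-1.32  5.92  2.66] xang 179.9 w 0.0856 F [-0.4  0.3  0.2] q6 -0.19
pot_collar {'centre': [337.0, 198.2], 'confidence': 0.81} [ 0.51687479 -0.0413332   0.08      ]
pot {'centre': [334.1, 202.3], 'confidence': 0.86} [ 0.51370987 -0.03785984  0.004     ]
flake_jar {'centre': [328.1, 131.2], 'confidence': 0.9} [ 0.69138615 -0.02190819  0.        ]
pot_collar {'centre': [377.2, 202.9], 'confidence': 0.97} [ 0.51763555 -0.03910277  0.08      ]
flake_jar {'centre': [363.8, 302.7], 'confidence': 0.68} [ 0.69405166 -0.03027176  0.        ]
rim 150 [ 0.48458321 -0.06999378  0.08609331] [ 0.54371417 -0.00935426  0.09713874] [ 0.51414869 -0.03967402  0.09161603]
```

```bash
python3 -m jog '[[[-0.3,1.4,0.5,0,-1],[-0.3,1.5,0.5,0,-1],[-0.3,1.5,0.5,0,-1],[-0.4,1.4,0.5,0,-1],[0,0,1,0,-1]]]' >/dev/null
python3 -m jog '[[[0,0,2,0,-1],[0,0,2.5,0,-1],[0,0,2.5,0,-1],[0,0,2,0,-1],[0,0,0,0,-1]]]'
python3 -m jog '[[[0,0,0,0,0],[0,0,0,0,1],[0,0,0,0,1],[0,0,0,0,1],[0,0,0,0,1]]]' 25
python3 - <<'E'
from h import *
go((.516,-.0395,.066))
E
```

```text
t: 18.5
tool_pos: [0.5138, -0.0403, 0.0636]
tool_rot: [-0.012, -3.135, -0.0]
contact_force: [-0.2, 0.7, -0.1]
width: 0.0854
gripper_force: 0.0
t: 19.0
tool_pos: [0.5175, -0.0406, 0.0674]
tool_rot: [0.012, 3.14, -0.0]
contact_force: [0.0, 0.9, 0.2]
width: 0.0127
gripper_force: 0.0
t 19.0 pos [ 0.5175 -0.0406  0.0674] tool cm [0.15 0.1  0.14] xang 179.6 w 0.0127 F [0.  0.9 0.2] q6 -0.07
```

The fingers closed without meeting the pot, so I'll look.

Run:
```python
from h import *
I,D=env.grab_frame("wrist"); K,_=env.grab_frame("scene")
c=np.zeros((400,800,3),np.uint8); c[:,:400]=cv2.resize(K[120:270,260:410],(400,400),interpolation=cv2.INTER_CUBIC); c[:,400:]=cv2.resize(I[50:400,140:490],(400,400))
cv2.imwrite("pics/s7.png",c[:,:,::-1])
go((0,0,0)); 
for r in env.mark_of("pot_collar","wrist")[:2]: print(r,wpt(r["centre"],.08))
fitpot((.55,-.04),r=.08,z0=.015)
```

```text
t 19.1 pos [ 0.5172 -0.0405  0.0671] tool cm [51.75  3.65  6.68] xang 179.6 w 0.0003 F [0.1 0.9 0.1] q6 -0.07
{'centre': [320.0, 247.8], 'confidence': 0.61} [ 0.5173583  -0.03793909  0.08      ]
{'centre': [383.8, 347.1], 'confidence': 0.47} [0.59795621 0.00688838 0.08      ]
pot n 800 foot [ 0.514  -0.0386  0.0182] collar [ 0.5166 -0.0362  0.0941] tilt 2.7 dir 42.0 med 1.7
```

View pics/s7.png

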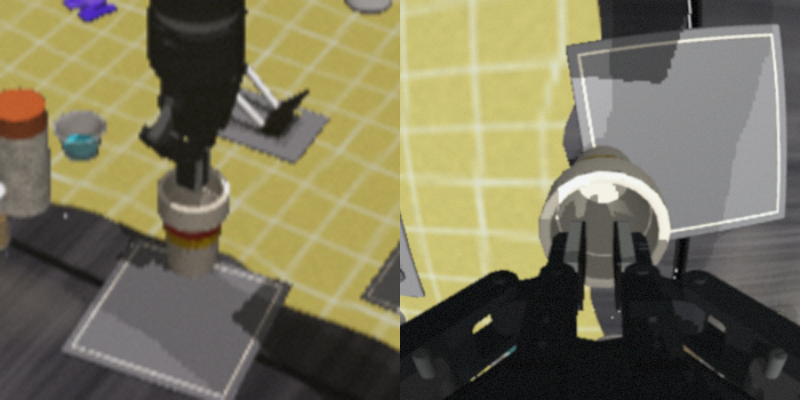

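Run:
```python
from h import *
np.set_printoptions(precision=4,suppress=True)
I,D=env.grab_frame("wrist"); m,K,_=cam("wrist"); M=np.array(m["mount"])
v,u=np.mgrid[:400,:640]; dx=u-K[0,2];dy=v-K[1,2];r=np.hypot(dx,dy)+1e-9;th=r/K[0,0]
ray_=np.stack([dx/r*np.tan(th),dy/r*np.tan(th),np.ones_like(r)],-1)
P=(ray_*D[...,None])@M[:3,:3].T+M[:3,3]
k=(D>0)&(th<1.2)&(np.abs(P[...,0])<.02)&(np.abs(P[...,1])<.06)
q=P[k]; 
# dark pixels (finger)
kd=k&(I.max(-1)<60); z=P[kd][:,2]
print("finger z hist",np.histogram(z,bins=np.arange(-.12,.08,.01)))
# pot rim bright in tool frame
kb=(D>0)&(I.min(-1)>90)&(np.hypot(P[...,0],P[...,1])<.05)
z=P[kb][:,2]; print("bright hist",np.histogram(z,bins=np.arange(-.06,.08,.01)))
rim=P[kb&(P[...,2]<-.005)]; print(rim.min(0),rim.max(0))
b=P[230:345:15,300:345:5]
print(np.round(P[290,290:350:6],3)); print(I[290,290:350:6].max(-1))
```

```text
finger z hist (array([9897, 7158, 5260, 4853, 2893,  656,  359,  368,  218,    0,    1,
          2,    1,    0,    0,    0,    0,    0,   31]), array([-0.12, -0.11, -0.1 , -0.09, -0.08, -0.07, -0.06, -0.05, -0.04,
       -0.03, -0.02, -0.01, -0.  ,  0.01,  0.02,  0.03,  0.04,  0.05,
        0.06,  0.07]))
bright hist (array([ 140,  150,  108, 2687,  462,  448,   57,   53,  108,  138,  215,
        711, 5445,    0]), array([-0.06, -0.05, -0.04, -0.03, -0.02, -0.01,  0.  ,  0.01,  0.02,
        0.03,  0.04,  0.05,  0.06,  0.07,  0.08]))
[-0.021  -0.0479 -0.1145] [ 0.0323  0.0437 -0.005 ]
[[ 0.012 -0.01  -0.073]
 [ 0.012 -0.007 -0.073]
 [ 0.012 -0.005 -0.073]
 [ 0.012 -0.003 -0.073]
 [ 0.006 -0.001 -0.064]
 [ 0.011  0.002 -0.071]
 [ 0.012  0.004 -0.073]
 [ 0.012  0.006 -0.073]
 [ 0.012  0.008 -0.073]
 [ 0.012  0.01  -0.072]]
[29 30 20 20 30 22 29 34 53 32]
```

The wrist depth explains it: in the tool frame the rim reads -25 mm and the mat +63 mm, both as they should. But the fingertips end near -32 mm, about 40 mm short of the stated +8. That also explains the 49 mm chord in the first grasp, so I'll grip 40 mm deeper: rise, open, then descend to TCP z≈0.028.

```bash
python3 -m jog '[[[0,0,-1.5,0,1],[0,0,-1.5,0,1],[0,0,0,0,-1],[0,0,0,0,-1],[0,0,0,0,-1]]]' >/dev/null
python3 -m jog '[[[0,0,1.5,0,-1],[0,0,1.5,0,-1],[0,0,1.5,0,-1],[0,0,0.5,0,-1],[0,0,0,0,-1]]]'
python3 - <<'E'
from h import *
I,D=env.grab_frame("wrist"); m,K,_=cam("wrist"); M=np.array(m["mount"])
v,u=np.mgrid[:400,:640]; dx=u-K[0,2];dy=v-K[1,2];r=np.hypot(dx,dy)+1e-9;th=r/K[0,0]
P=(np.stack([dx/r*np.tan(th),dy/r*np.tan(th),np.ones_like(r)],-1)*D[...,None])@M[:3,:3].T+M[:3,3]
k=(D>0)&(th<1.2)&(abs(P[...,0])<.02)&(abs(abs(P[...,1])-.05)<.02)&(I.max(-1)<70)
print("open finger z",np.histogram(P[k][:,2],bins=np.arange(-.1,.05,.01))); 
rim=(D>0)&(I.min(-1)>90)&(np.hypot(P[...,0],P[...,1])<.05)&(P[...,2]<.04); q=P[rim]; print("rim tool",q.min(0),q.max(0))
go((.516,-.0395,.028))
E
```

```text
t: 20.3
tool_pos: [0.5156, -0.0404, 0.0455]
tool_rot: [-0.012, -3.139, -0.0]
contact_force: [-0.7, 0.2, 0.6]
width: 0.086
gripper_force: 0.0
open finger z (array([5228, 1900,  839, 1052,  876,  559,    8,    0,    0,    0,    0,
          0,    0,    0,    0]), array([-1.00000000e-01, -9.00000000e-02, -8.00000000e-02, -7.00000000e-02,
       -6.00000000e-02, -5.00000000e-02, -4.00000000e-02, -3.00000000e-02,
       -2.00000000e-02, -1.00000000e-02, -5.55111512e-17,  1.00000000e-02,
        2.00000000e-02,  3.00000000e-02,  4.00000000e-02,  5.00000000e-02]))
rim tool [-0.03090304 -0.0486746  -0.12331372] [0.04919829 0.04922609 0.03999899]
t 20.35 pos [ 0.5164 -0.0405  0.0464] tool cm [0.04 0.1  1.84] xang 179.6 w 0.0856 F [ 0.   0.2 -1.1] q6 -0.07
```

Confirmed: the open tips sit at about -42 mm. I'll go down another 1.9 cm and close.

```bash
python3 -m jog '[[[0,0.1,1,0,-1],[0,0,0.9,0,-1],[0,0,0,0,-1],[0,0,0,0,1],[0,0,0,0,1]]]' 40
python3 -m jog '[[[0,0,0,0,1],[0,0,0,0,1],[0,0,0,0,1],[0,0,0,0,1],[0,0,0,0,1]]]'
python3 - <<'E'
from h import *
go((.498,.012,.045))
E
```

```text
t: 20.85
tool_pos: [0.5173, -0.0394, 0.0282]
tool_rot: [0.012, 3.141, 0.0]
contact_force: [-0.9, 0.2, 7.2]
width: 0.0606
gripper_force: 41.9
t: 21.35
tool_pos: [0.5175, -0.0395, 0.0283]
tool_rot: [0.012, 3.14, 0.0]
contact_force: [0.2, 0.8, 4.8]
width: 0.0606
gripper_force: 43.7
t 21.35 pos [ 0.5175 -0.0395  0.0283] tool cm [ 1.99  5.13 -1.68] xang 179.6 w 0.0606 F [0.2 0.8 4.8] q6 -0.07
```

A solid grip now: 60.6 mm at 43 N. I'll carry it to the middle of the mat, set it down and release.

```bash
python3 -m jog '[[[0,0,-1,0,1],[0,0,-1,0,1],[0.9,1.9,0,0,1],[0.9,2,0,0,1],[0.9,2,0,0,1]]]' >/dev/null
python3 -m jog '[[[0,0,0,0,1],[0,0,0.8,0,1],[0,0,0.7,0,1],[0,0,0.3,0,1],[0,0,0,0,1]]]'
python3 -m jog '[[[0,0,0.1,0,1],[0,0,0.1,0,1],[0,0,0,0,1],[0,0,0,0,1],[0,0,0,0,1]]]'
```

```text
t: 22.35
tool_pos: [0.4899, 0.0191, 0.0289]
tool_rot: [-0.014, -3.14, 0.0]
contact_force: [-0.7, -0.1, -0.4]
width: 0.0604
gripper_force: 43.8
t: 22.85
tool_pos: [0.4908, 0.0193, 0.0284]
tool_rot: [0.013, 3.141, -0.001]
contact_force: [-1.4, -2.0, 6.6]
width: 0.0604
gripper_force: 44.1
```

```bash
python3 -m jog '[[[0,0,0,0,0.1],[0,0,0,0,-0.5],[0,0,0,0,-1],[0,0,0,0,-1],[0,0,0,0,-1]]]'
python3 -m jog '[[[0,0,-1,0,-1],[0,0,-2,0,-1],[0,0,-2,0,-1],[0,0,0,0,-1],[0,0,0,0,-1]]]'
python3 - <<'E'
from h import *
fitpot((.49,.02),z0=.015)
env.grab_frame("wrist"); go((.49,.02,.028))
for w,z in(("pot_collar",.08),("stand_rim",.082)):
  for r in env.mark_of(w,"wrist")[:2]: print(w,r,wpt(r["centre"],z))
E
```

```text
t: 23.35
tool_pos: [0.4903, 0.0198, 0.0276]
tool_rot: [-0.012, -3.141, -0.0]
contact_force: [-0.3, 0.7, -0.4]
width: 0.0853
gripper_force: 0.0
t: 23.85
tool_pos: [0.491, 0.0197, 0.0784]
tool_rot: [0.012, 3.14, 0.0]
contact_force: [-0.5, 0.3, 0.2]
width: 0.0854
gripper_force: 0.0
pot n 876 foot [0.4891 0.0208 0.019 ] collar [0.4899 0.0229 0.095 ] tilt 1.7 dir 69.0 med 1.4
t 24.0 pos [0.4896 0.0197 0.077 ] tool cm [-0.05  0.03  4.9 ] xang 179.6 w 0.0853 F [-0.2 -0.9  0.7] q6 0.05
pot_collar {'centre': [318.2, 242.8], 'confidence': 0.79} [0.49148647 0.02135769 0.08      ]
stand_rim {'centre': [619.0, 219.8], 'confidence': 0.69} [0.48491424 0.28660947 0.082     ]
```

The pot stands alone and upright on the mat with the hand clear. Now I'll take it afresh across the collar and lift.

```bash
python3 -m jog '[[[0,0.1,2,0,-1],[0,0,2,0,-1],[0,0,0.9,0,-1],[0,0,0,0,-1],[0,0,0,0,1]]]' 40 >/dev/null
python3 -m jog '[[[0,0,0,0,1],[0,0,0,0,1],[0,0,0,0,1],[0,0,0,0,1],[0,0,-0.5,0,1]]]'
python3 -m jog '[[[0,0,-1.5,0,1],[0,0,-2.5,0,1],[0,0,-2.5,0,1],[0,0,-2.5,0,1],[0,0,-2.0,0,1]]]'
python3 -m jog '[[[0,3,0,0,1],[0,3,0,0,1],[0,3,0,0,1],[0,3,0,0,1],[0,3,0,0,1]]]'
python3 -c "
from h import *
go((.485,.279,.142))"
```

```text
t: 25.1
tool_pos: [0.4899, 0.0207, 0.0337]
tool_rot: [-0.012, -3.141, -0.0]
contact_force: [-0.6, -0.1, -1.3]
width: 0.0608
gripper_force: 43.6
t: 25.6
tool_pos: [0.4901, 0.0207, 0.145]
tool_rot: [-0.012, -3.141, -0.0]
contact_force: [-0.5, -0.3, -1.1]
width: 0.0601
gripper_force: 43.6
t: 26.1
tool_pos: [0.4907, 0.1716, 0.1435]
tool_rot: [-0.012, -3.14, 0.001]
contact_force: [1.2, -0.1, -0.3]
width: 0.0601
gripper_force: 43.7
t 26.1 pos [0.4907 0.1716 0.1435] tool cm [ 0.66 10.73  0.15] xang 179.5 w 0.0601 F [ 1.2 -0.1 -0.3] q6 0.34
```

Run:
```python
from h import *
from scipy.optimize import least_squares as L
def circ(q):
    f=lambda x:np.hypot(q[:,0]-x[0],q[:,1]-x[1])-x[2]
    s=L(f,[.485,.28,.03],loss="soft_l1",f_scale=.002); return np.round(s.x,4),len(q),round(np.median(abs(s.fun))*1e3,2)
for n in("scene","top"):
    P,k,I=cloud(n,-1); b=k&(I[...,2]-I[...,0]>35)&(np.hypot(P[...,0]-.485,P[...,1]-.28)<.06)&(abs(P[...,2]-.081)<.006)
    print(n,circ(P[b]))
I,D=env.grab_frame("wrist"); s=env.observe(); m,K,_=cam("wrist"); M=np.array(m["mount"]); I=I.astype(int)
v,u=np.mgrid[:400,:640]; dx=u-K[0,2];dy=v-K[1,2];r=np.hypot(dx,dy)+1e-9;th=r/K[0,0]
P=(np.stack([dx/r*np.tan(th),dy/r*np.tan(th),np.ones_like(r)],-1)*D[...,None])@M[:3,:3].T+M[:3,3]
P=P@R.from_rotvec(s["tool_rot"]).as_matrix().T+s["tool_pos"]
b=(D>0)&(I[...,2]-I[...,0]>35)&(np.hypot(P[...,0]-.485,P[...,1]-.28)<.06)&(abs(P[...,2]-.081)<.006); print("wrist",circ(P[b]))
go((.485,.279,.142)); fitpot((.49,.172),z0=.07,z1=.24,r=.05)
```

```text
scene (array([0.4842, 0.2793, 0.0303]), 302, np.float64(0.99))
top (array([0.485, 0.28 , 0.03 ]), 0, np.float64(nan))
wrist (array([0.4845, 0.2752, 0.0301]), 1366, np.float64(0.91))
t 26.25 pos [0.491  0.1719 0.1434] tool cm [ 0.65 10.7   0.14] xang 179.7 w 0.0606 F [ 0.2 -1.3 -1. ] q6 0.34
pot n 1147 foot [0.4899 0.1708 0.1207] collar [0.4907 0.1748 0.1966] tilt 3.1 dir 79.0 med 1.4
  return _methods._mean(a, axis=axis, dtype=dtype,
  ret = ret.dtype.type(ret / rcount)
```

The rim centre comes out at (0.4845, 0.277) from two cameras. I'll move over it and lower the foot to just inside.

```bash
python3 -m jog '[[[0.2,2.6,0,0,1],[0.2,2.6,0,0,1],[0.1,2.6,0,0,1],[0.1,2.7,0,0,1],[0,0,0,0,1]]]' 60
python3 - <<'E'
from h import *
go((.4845,.2773,.10))
I,D=env.grab_frame("scene"); cv2.imwrite("pics/s8.png",cv2.resize(I[200:350,180:330],(450,450),interpolation=cv2.INTER_CUBIC)[:,:,::-1])
fitpot((.4845,.277),z0=.088,z1=.24,r=.05)
E
```

```text
t: 26.85
tool_pos: [0.4868, 0.2774, 0.1437]
tool_rot: [0.01, 3.141, 0.002]
contact_force: [0.2, -0.9, -0.9]
width: 0.0604
gripper_force: 65.6
t 26.85 pos [0.4868 0.2774 0.1437] tool cm [ 0.23 -0.01  4.37] xang 179.6 w 0.0604 F [ 0.2 -0.9 -0.9] q6 0.52
pot n 1428 foot [0.4847 0.2744 0.1224] collar [0.4857 0.2782 0.1983] tilt 3.0 dir 75.0 med 1.4
```

```bash
python3 -m jog '[[[0.1,0,1,0,1],[0,0,1.2,0,1],[0,0,1.2,0,1],[0,0,1,0,1],[0,0,0,0,1]]]'
python3 -m jog '[[[0,0,0.4,0,1],[0,0,0.4,0,1],[0,0,0.4,0,1],[0,0,0.4,0,1],[0,0,0,0,1]]]'
python3 -c "
from h import *
go((.4845,.2773,.06))"
```

```text
t: 27.5
tool_pos: [0.4838, 0.2746, 0.0975]
tool_rot: [-0.013, -3.138, 0.003]
contact_force: [0.3, 0.9, -1.3]
width: 0.0599
gripper_force: 65.6
t: 28.0
tool_pos: [0.485, 0.2756, 0.0833]
tool_rot: [-0.012, -3.141, 0.001]
contact_force: [0.5, -0.4, -1.3]
width: 0.0598
gripper_force: 65.5
t 28.0 pos [0.485  0.2756 0.0833] tool cm [0.05 0.17 2.33] xang 179.6 w 0.0598 F [ 0.5 -0.4 -1.3] q6 0.52
```

The foot is inside with no contact. I'll press down gently, and the pad should take the load near TCP z≈0.074.

```bash
python3 -m jog '[[[0,0.05,0.2,0,1],[0,0.05,0.2,0,1],[0,0,0.2,0,1],[0,0,0.2,0,1],[0,0,0,0,1]]]'
python3 -m jog '[[[0,0,0.2,0,1],[0,0,0.2,0,1],[0,0,0.2,0,1],[0,0,0,0,1],[0,0,0,0,1]]]'
python3 - <<'E'
from h import *
go((.4845,.2773,.06))
I,D=env.grab_frame("scene"); cv2.imwrite("pics/s8.png",cv2.resize(I[220:340,190:310],(600,600),interpolation=cv2.INTER_CUBIC)[:,:,::-1])
E
```

```text
t: 28.5
tool_pos: [0.4856, 0.2769, 0.0764]
tool_rot: [0.012, 3.141, 0.001]
contact_force: [-0.8, -0.7, 2.7]
width: 0.0601
gripper_force: 66.1
t: 29.0
tool_pos: [0.4857, 0.2769, 0.0706]
tool_rot: [0.012, 3.141, 0.001]
contact_force: [-1.3, -1.2, 5.4]
width: 0.0601
gripper_force: 66.3
t 29.0 pos [0.4857 0.2769 0.0706] tool cm [0.12 0.04 1.06] xang 179.6 w 0.0601 F [-1.3 -1.2  5.4] q6 0.53
```

View pics/s8.png

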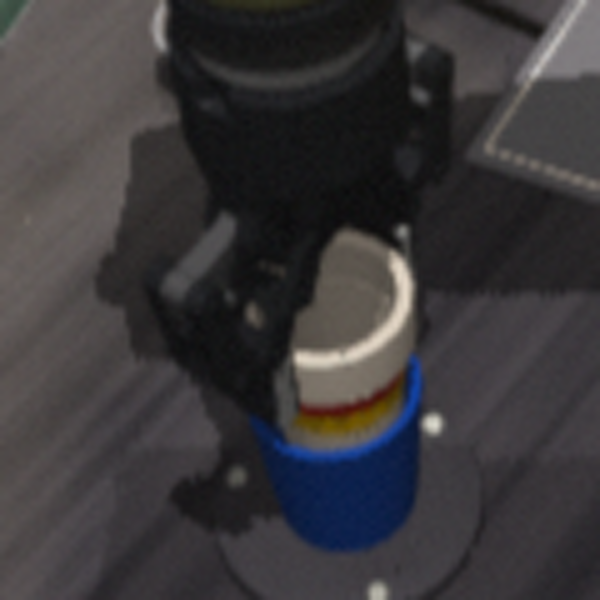

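The picture shows the pot upright in the blue pot, with a sliver of white still below the yellow band at (340,435). The pad was met at TCP z≈0.077, as expected. About 9 mm more is needed.

```bash
python3 -m jog '[[[0,0,0.2,0,1],[0,0,0.2,0,1],[0,0,0.2,0,1],[0,0,0.2,0,1],[0,0,0,0,1]]]'
python3 -m jog '[[[0,0,0.1,0,1],[0,0,0,0,1],[0,0,0,0,1],[0,0,0,0,1],[0,0,0,0,1]]]'
```

```text
t: 29.55
tool_pos: [0.4857, 0.2769, 0.0626]
tool_rot: [0.012, 3.141, 0.001]
contact_force: [-1.9, -0.4, 5.4]
width: 0.0601
gripper_force: 66.3
t: 30.05
tool_pos: [0.4858, 0.2769, 0.0618]
tool_rot: [0.012, 3.14, 0.001]
contact_force: [-2.0, -1.3, 6.7]
width: 0.0599
gripper_force: 66.3
```

Run:
```python
from h import *
I,D=env.grab_frame("scene"); h=cv2.cvtColor(I,cv2.COLOR_RGB2HSV)
for c in range(256,272,3):
    print(c,[(r,tuple(int(x) for x in h[r,c]),) for r in range(290,316)][::1])
```

```text
256 [(290, (16, 41, 94)), (291, (18, 41, 93)), (292, (16, 39, 99)), (293, (17, 38, 153)), (294, (17, 35, 206)), (295, (19, 29, 212)), (296, (18, 30, 172)), (297, (17, 35, 132)), (298, (18, 35, 125)), (299, (17, 38, 126)), (300, (16, 39, 124)), (301, (17, 37, 124)), (302, (16, 39, 124)), (303, (9, 58, 114)), (304, (4, 118, 95)), (305, (3, 199, 77)), (306, (16, 230, 83)), (307, (22, 244, 91)), (308, (23, 231, 96)), (309, (22, 115, 91)), (310, (112, 135, 119)), (311, (110, 210, 137)), (312, (110, 215, 101)), (313, (110, 207, 80)), (314, (111, 206, 78)), (315, (111, 224, 74))]
259 [(290, (17, 38, 95)), (291, (17, 36, 98)), (292, (18, 39, 132)), (293, (17, 36, 191)), (294, (20, 28, 217)), (295, (21, 29, 184)), (296, (18, 37, 137)), (297, (17, 36, 126)), (298, (15, 40, 129)), (299, (16, 39, 125)), (300, (15, 38, 122)), (301, (17, 37, 124)), (302, (16, 40, 121)), (303, (8, 75, 102)), (304, (2, 171, 76)), (305, (8, 226, 80)), (306, (19, 245, 98)), (307, (23, 253, 110)), (308, (22, 217, 108)), (309, (130, 18, 84)), (310, (111, 184, 140)), (311, (110, 212, 129)), (312, (111, 214, 81)), (313, (
[... 1708 characters left out ...]
, (110, 208, 71)), (312, (111, 204, 70)), (313, (110, 221, 67)), (314, (110, 208, 71)), (315, (111, 211, 69))]
271 [(290, (15, 36, 98)), (291, (18, 34, 97)), (292, (15, 37, 97)), (293, (18, 33, 92)), (294, (8, 31, 90)), (295, (13, 22, 80)), (296, (30, 9, 57)), (297, (120, 26, 50)), (298, (117, 89, 57)), (299, (113, 137, 69)), (300, (111, 173, 103)), (301, (111, 197, 137)), (302, (110, 209, 151)), (303, (110, 214, 142)), (304, (110, 226, 106)), (305, (111, 201, 76)), (306, (112, 196, 65)), (307, (111, 206, 63)), (308, (111, 210, 62)), (309, (111, 206, 63)), (310, (111, 213, 61)), (311, (111, 217, 60)), (312, (111, 217, 60)), (313, (112, 194, 63)), (314, (112, 196, 61)), (315, (110, 200, 60))]
```

By hue along the front of the pot, about 11 mm of yellow shows. That includes about 4 mm seen below the rim over its near edge, so the rim sits about 44 mm up, mid-yellow. The TCP height gives the same figure. I'll release and rise.

```bash
python3 -m jog '[[[0,0,-0.1,0,0.2],[0,0,0,0,-0.2],[0,0,0,0,-0.6],[0,0,0,0,-1],[0,0,0,0,-1]]]' 30
python3 -m jog '[[[0,0,-1,0,-1],[0,0,-2,0,-1],[0,0,-3,0,-1],[0,0,-3,0,-1],[0,0,-3,0,-1]]]'
python3 - <<'E'
from h import *
I,D=env.grab_frame("scene"); h=cv2.cvtColor(I,cv2.COLOR_RGB2HSV)
for c in(247,253,259): print(c,[(r,int(h[r,c,0]),int(h[r,c,1])) for r in range(299,313)])
go((0,0,0)); fitpot((.4845,.277),z0=.088,z1=.15,r=.05)
P,k,J=cloud("top",150); q=P[k&(np.hypot(P[...,0]-.485,P[...,1]-.277)<.04)&(P[...,2]>.1)]; print("rim z",np.percentile(q[:,2],[5,50,95]))
x=q-q.mean(0); n=np.linalg.svd(x[abs(x[:,2])<.01])[2][2] if len(q)<3000 else 0; print(n)
E
```

```text
t: 30.6
tool_pos: [0.4854, 0.2767, 0.0616]
tool_rot: [-0.012, -3.141, 0.0]
contact_force: [-0.5, -1.3, 0.4]
width: 0.0857
gripper_force: 0.0
t: 31.1
tool_pos: [0.4854, 0.2767, 0.1837]
tool_rot: [0.012, 3.141, 0.0]
contact_force: [-0.0, -0.4, 0.2]
width: 0.0852
gripper_force: 0.0
247 [(299, 17, 42), (300, 15, 36), (301, 16, 51), (302, 9, 83), (303, 9, 169), (304, 17, 220), (305, 21, 200), (306, 21, 137), (307, 7, 31), (308, 114, 123), (309, 111, 199), (310, 110, 221), (311, 111, 205), (312, 112, 197)]
253 [(299, 13, 38), (300, 16, 36), (301, 14, 36), (302, 17, 41), (303, 12, 60), (304, 4, 115), (305, 4, 197), (306, 18, 234), (307, 22, 235), (308, 22, 224), (309, 20, 73), (310, 113, 142), (311, 111, 203), (312, 110, 213)]
259 [(299, 17, 40), (300, 16, 40), (301, 16, 40), (302, 16, 41), (303, 9, 70), (304, 3, 154), (305, 8, 213), (306, 19, 234), (307, 23, 253), (308, 22, 207), (309, 143, 13), (310, 111, 185), (311, 110, 216), (312, 110, 213)]
t 31.15 pos [0.4881 0.2782 0.1891] tool cm [ 48.74 -28.29  18.39] xang 179.6 w 0.0853 F [2.  0.8 2.4] q6 0.53
pot n 1079 foot [0.4804 0.2786 0.049 ] collar [0.484  0.2776 0.125 ] tilt 2.8 dir -16.0 med 2.4
rim z [0.12149373 0.12398402 0.12702156]
[-0.03683191 -0.01327739 -0.99923327]
```

The pot's mouth is at z≈0.124, which puts the blue rim about 45 mm up the pot, mid-yellow. It's upright within measurement error and the hand is clear.

```bash
python3 -c "
from bench import env
print(env.hand_in())"
```

```text
the job is handed in; nothing more can be done
None
```

The white pot is nested upright in the blue pot with the rim in the yellow band (about 45 mm up) and the job is handed in at about 31 s, but it slipped from the grip once while I righted it on the mat, I set it down a second time before the fresh grasp, and I viewed 12 pictures against the limit of 10.

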